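# Close the draught cover and tare the jeweller's scale

## Robot

A 7-joint arm with a two-finger parallel gripper is mounted at the origin on the work surface. World frame = base frame: x ahead of the robot, y to its left, z up, the work surface at z = 0. Lengths are in m, angles in rad, forces in N, time in s.
With the tool pointing down it reaches from about 0.4 to 0.85 m from the base axis. Payload 10.4 kg.
Tool frame: the origin (TCP) lies at the very end of the fingers, on their centre line; the grasp point (between the pads) lies 19 mm behind it (manip.grip_point_offset is the distance from the TCP to the grasp point, in m); z points along the fingers, y is the line along which they close (so a half turn about z gives the same grasp; the last joint's range is limited). The gripper opens to 85 mm and grips with 20 to 120 N. Pads are 22 mm wide; open, the fingers measure 114 mm over their backs; the gripper's body (76 mm by 85 mm) begins 54 mm behind the grasp point. The pads swing forward as they close: fully open they stand 13 mm farther back than shut.
Start: joints at [-1.272, 0.332, -0.065, 1.46, 0.022, 1.35, -0.088], TCP at [0.198, 0.593, 0.231] pointing down, gripper open.
Joint ranges: [-2.6, 2.6], [-0.5, 2.12], [-1.47, 1.34], [0.16, 2.42], [-1.27, 4.41], [0.06, 2.06], [-2.6, 2.6]. Speed limits (rad/s): [2.22, 2.22, 2.79, 2.79, 3.14, 3.14, 3.14].

## Interface

Orientations are given as a unit quaternion [x, y, z, w].
In Python, from workcell import manip gives the robot as it stands. The module is installed in compiled form; this text tells all that it offers.
- The arm moves only by the shell command python3 -m inch 'ROWS' [OPENING] [FORCE]. ROWS is JSON, a list of rows, each a list of 2 entries, a list of its own where there are three numbers: the shift along the tool's x, y, z each as a share of 0.08 m, from -1 to 1, then the turn, a rotation vector about the tool's x, y, z each as a share of 45 degrees, from -1 to 1. A call has exactly 10 rows; each row is the pose to reach, as a shift and turn from the pose commanded when the call began, along the tool's axes at that moment; what a row does not reach only later rows make up. A row lasts 1/10 s, in which the tool goes at most 50 mm and 8.59 degrees, less where a joint would pass 70% of its speed; a pose out of reach is approached as far as the arm can. A call with a number of a shift or a turn outside -1 to 1 is refused whole. A call with a gripper value outside its range is refused whole. OPENING is the opening, from 0 (shut) to 1 (fully open), set as the call begins (- or left out, the last holds). The fingers move at their own pace and stop on an object; FORCE is the grip in N (left out, the last holds). Time passes only in rows, so rows that repeat a pose let the fingers close, or fill a call up. It gives the time, the measured TCP pose, the force, the opening and the grip force at its end, in the units of the state.
- manip.get_obs(): the state, without advancing time (a new reading comes with each control period).
- manip.camera(name): name is "scene" or "top" or "wrist"; returns the picture (400x640x3 uint8, red, green, blue); there is no depth.
- manip.camera_params(name): a dict with "fov_y" (degrees; the focal length in pixels is half the picture's height over the tangent of half this angle, whatever the lens; pixels are square), "cx", "cy" (the principal point, pixels), "camera_from_world" (4x4, takes a point from world to camera coordinates); the wrist camera has in their place "T_tool_cam" (4x4, takes a point from camera to tool coordinates, whose origin is the TCP and whose axes are the flange's). Camera axes: x right, y up, looking along -z (the intrinsics and any distortion apply to the point x, -y, -z); pixel columns grow to the right and rows downward; lengths in m; the calibration is good to about 2 mm. The wrist camera is an equidistant fisheye: a pixel r from the principal point sees the ray r / f radians off the axis. A picture is of the moment at which its call begins: read the wrist's pose just before it. camera_params takes no time and is no camera call.
- manip.hand_in(): hands the job in; it is judged then, once.
The state is a dict: "clock": time; "joint_pos": joint angles; "joint_velocities": joint speeds; "tau": joint torques, N m; "position": TCP position; "ee_rot": TCP orientation; "ft_force": force on the tool from outside, world axes, zero at the start; "torque": the same for the moment, N m; "grip_width": opening from 0.0 (shut) to 1.0 (fully open); "grasp_force": force on a finger pad.
Only numpy, scipy, OpenCV 4.12 (cv2) and the standard library are available. Lean on these libraries where they do the work, as an engineer would, in place of code of your own. Each camera call takes 0.05 s, during which the arm holds its last target. There are 200 camera calls.

## Task

Get the jeweller's scale ready to weigh into the dish: with the fingertips, push the sliding draught cover fully shut, and after that gently press the oblong tare key all the way down, let it come back up, and withdraw. Do not press the round or the square key, and do not disturb the dish on the pan or the things standing round the scale; nothing is to be picked up.

Things in the scene. Friction and masses are not known exactly. Their poses are not given: they have to be found in the camera images.
- scale: Grey bench scale fixed to the table, 240 (x) x 160 (y) x 40 mm high. Origin: centre of its underside. Its x axis points from the key end (near the robot) to the pan end, y to the left, z up. On its top, at the front, three keys stand in a row along y, 46 mm apart, at x = -88 mm; which key is in which place (y = -46, 0, +46) differs. Behind them: a flat display, then the draught shield.
- shield (a point): Centre of the top opening of the draught shield, at x = 50, y = 0 mm in the scale's frame, 80 mm above the table; axes as the scale's. The shield is a fixed clear-walled box, aluminium frame, 130 (x) x 140 (y) x 40 mm high, round a steel pan 84 mm across whose top is 46 mm above the table. The sliding cover closes the opening.
- cover (a joint): Opening of the sliding cover in m: 0 fully shut (end stop), up to 0.08 open. Opens along the scale's +y (left), is pushed along -y to shut. Starts at 0.045 to 0.075, slides at about 1.5 to 3 N, stays where left. Cover: clear pane in an aluminium frame, 130 (x) x 140 (y) x 6 mm, top 86 mm above the table, on the shield; open, it overhangs the shield's left side.
- cover_lug (a point): Push lug on the cover: the point is at the top edge (101 mm above the table), mid-length, of its upright face, which looks along the scale's +y, is 60 mm long along x and 15 mm tall. Towards -y the lug falls away as a ramp 30 mm long; to the left of the face the cover goes on for only 6 mm. Push the face along -y to shut. When shut the point is at x = 50, y = 64 mm in the scale's frame.
- tare_key (a joint): Travel of the tare key in m: 0 is up, 0.005 is fully down. A spring returns it; it starts to move at about 0.7 N and is fully down at about 4.2 N.
- tare_top (a point): Centre of the top face of the tare key: the only oblong key, 32 mm along the scale's x by 14 mm along y, white. Its top is 52 mm above the table when up; it stands 10 mm proud of a black bezel 40 x 34 mm. Axes as the scale's.
- units_key (a joint): Travel of the round key, which is not to be pressed, in m: 0 up, 0.005 down; same spring.
- units_top (a point): Centre of the top face of the round key, 20 mm across, white, 52 mm above the table.
- power_key (a joint): Travel of the square key, which is not to be pressed, in m: 0 up, 0.005 down; same spring.
- power_top (a point): Centre of the top face of the square key, 17 x 17 mm, white, 52 mm above the table.
- tare_bezel: The black bezel plate and the tare key it carries, fixed to the scale; origin at the plate's underside (40 mm above the table), under the key's centre.
- dish: Loose steel dish standing on the pan inside the shield, 50 mm across, 18 mm high; origin: centre of its underside. It stays there.
- jar: Loose amber glass jar with a black lid, 48 mm across, 55 mm high, standing on the table near one front side of the scale; origin: centre of its underside. Leave alone.
- ring_cone: Loose wooden ring cone, foot 52 mm across, 75 mm high, standing on the table near the other front side of the scale; origin: centre of its underside. Leave alone.
- file: Loose file lying on the table to the right of the scale, about 170 mm long with a wooden handle 22 mm wide and 18 mm high; origin: underside, near mid-length. Leave alone.

How it is judged:
On the way, in this order (a step that is already met when the one before it is completed fails the run):
1. the draught cover is pushed fully shut (value of joint cover below 0.004 m), for 0.2 s.
2. the tare key is pressed all the way down by the fingers (value of joint tare_key above 0.004 m and contact force between the fingers and tare_bezel above 0.5 N and value of joint cover below 0.006 m), for 0.1 s.
3. the tare key is let up again (value of joint tare_key below 0.001 m), for 0.2 s.
At the end, for the whole second after the job is handed in: The cover is shut to within 6 mm, all three keys are up (within 1 mm), the dish is within 10 mm of where it stood on the pan, and the jar, ring cone and file are within 15 mm of where they were, upright things upright (value of joint cover below 0.006 m and value of joint each of tare_key, units_key, power_key below 0.001 m and distance of dish from where it was at the start of the episode below 0.01 m and angle between each of dish, jar, ring_cone's own z axis and vertical below 0.15 rad and distance of each of jar, ring_cone, file from where it was at the start of the episode below 0.015 m); the robot touches nothing.
It fails at once if the round or the square key is pressed (more than 1.5 mm) (value of joint any of units_key, power_key above 0.0015 m).
It fails at once if the tare key is pressed (more than 2 mm) while the cover is open (more than 10 mm) (value of joint tare_key above 0.002 m and value of joint cover above 0.01 m).
It fails at once if the tare key is pressed hard (over 30 N) (contact force between the fingers and tare_bezel above 30 N).
It fails at once if the dish is moved more than 10 mm or lifted (distance of dish from where it was at the start of the episode above 0.01 m).
It fails at once if the jar, ring cone or file is moved more than 15 mm or lifted (distance of any of jar, ring_cone, file from where it was at the start of the episode above 0.015 m).
It also fails if it takes over 35 s, if anything falls off the work surface, if the arm or the gripper's body presses on something with over 40 N, if the wrist force passes 120 N, or if a joint passes its speed limit or range.

## Working session

There is one attempt and no reset: what is moved stays moved. The work goes in short steps, Python scripts to look and compute and a shell command to move; the robot and the scene stay as the last step left them, time stands still between calls to the robot, and variables do not carry over. Pictures are saved under pics/ and viewed, at most 10 in all, crops included, and the job is handed in when it is done.

```bash
mkdir -p pics; python3 - <<'E'
from workcell import manip
import cv2,numpy as np
o=manip.get_obs();print(o['clock'],o['position'],o['ee_rot'],o['grip_width'],manip.grip_point_offset)
for n in('scene','top'):
    cv2.imwrite(f'pics/{n}0.png',manip.camera(n)[:,:,::-1]);print(manip.camera_params(n))
E
```

```text
0.0 [0.1975304  0.59257174 0.23051366] [ 1.60181382e-01  9.87087342e-01 -7.06061981e-04 -7.99727418e-05] 0.9982985408129799 0.0187
{'fov_y': 50.14111950124383, 'cx': 323.2415244820101, 'cy': 197.38713722649365, 'camera_from_world': array([[ 0.8162164 ,  0.57770406,  0.00698541, -0.48298302],
       [-0.36033259,  0.49957492,  0.78777238,  0.15051083],
       [ 0.45160957, -0.64550981,  0.61592684, -1.05941184],
       [ 0.        ,  0.        ,  0.        ,  1.        ]])}
{'fov_y': 46.74383674825445, 'cx': 323.9664846881012, 'cy': 194.99904662157834, 'camera_from_world': array([[-0.00462169, -0.99934328, -0.03593948,  0.00712853],
       [ 0.9947763 , -0.0082596 ,  0.10174427, -0.59490278],
       [-0.10197429, -0.03528151,  0.99416118, -0.83668469],
       [ 0.        ,  0.        ,  0.        ,  1.        ]])}
```

View pics/top0.png

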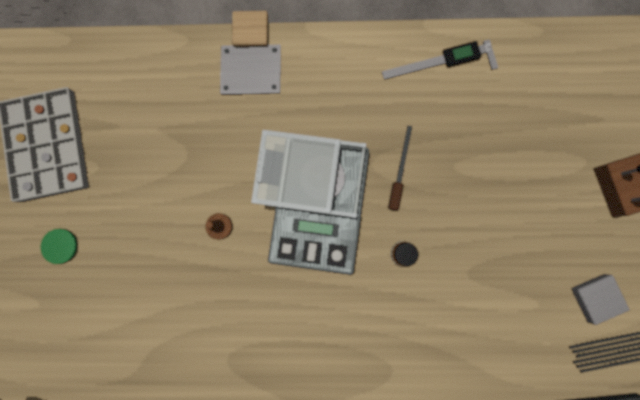

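View pics/scene0.png

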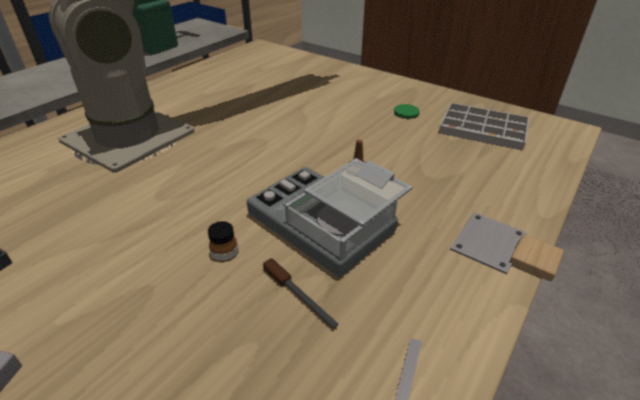

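The top view shows the oblong key in the middle (312,252), the square key on the left (287,248) and the round key on the right (337,255). The cover is open to the left, with the lug near (270,168). I'll enlarge both views for accurate pixels.

```bash
python3 - <<'E'
import cv2,numpy as np
a=cv2.imread('pics/top0.png')[120:280,200:360+60];b=cv2.imread('pics/scene0.png')[155:275,240:420]
cv2.imwrite('pics/topc.png',cv2.resize(a,None,fx=3.6,fy=3.6,interpolation=cv2.INTER_CUBIC))
cv2.imwrite('pics/scenec.png',cv2.resize(b,None,fx=4.4,fy=4.4,interpolation=cv2.INTER_CUBIC))
E
```

```text
(no output)
```

View pics/topc.png

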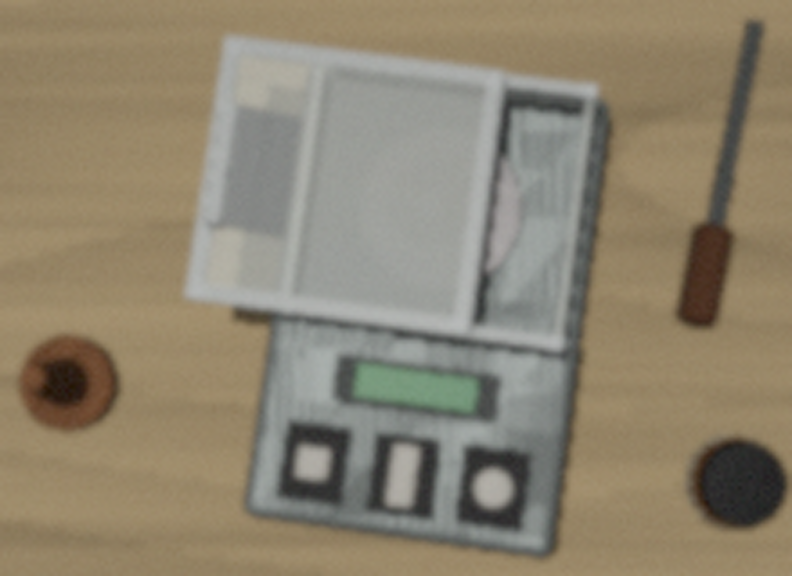

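View pics/scenec.png

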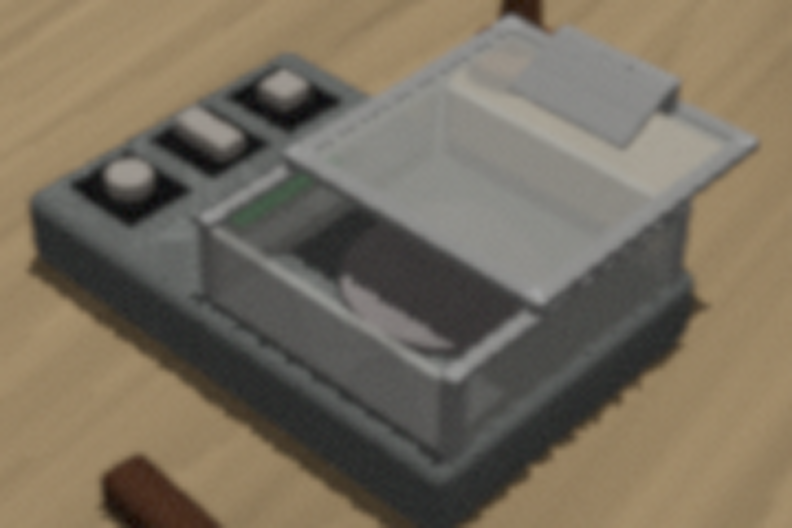

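```bash
cat > fit.py <<'E'
from workcell import manip
import numpy as np
from scipy.optimize import least_squares
S=dict(
top=(3.6,200,120,[((314,463),-88,46,52,0),((403,476),-88,0,52,0),((493,488),-88,-46,52,0),((248,513),-120,80,40,0),((550,552),-120,-80,40,0),
 ((597,85),115,-70,80,0),((563,347),-15,-70,80,0),((226,38),115,70,86,1),((187,297),-15,70,86,1),((470,328),-15,-70,86,1),((500,75),115,-70,86,1)]),
scene=(4.4,240,155,[((130,173),-88,-46,52,0),((211,128),-88,0,52,0),((284,83),-88,46,52,0),((758,145),115,70,86,1),((512,14),-15,70,86,1),((288,155),-15,-70,86,1),((540,303),115,-70,86,1),((450,375),115,-70,80,0),((200,217),-15,-70,80,0),((570,27),20,64,101,1),((678,82),80,64,101,1)]))
def world(p,b):
    x,y,t,d=p; bx,by,bz=b; c,s=np.cos(t),np.sin(t)
    return np.array([x+c*bx-s*by,y+s*bx+c*by,bz])
def proj(n,w):
    P=manip.camera_params(n);f=200/np.tan(np.radians(P['fov_y']/2));q=P['camera_from_world']@np.r_[w,1]
    return np.array([P['cx']+f*q[0]/-q[2],P['cy']+f*q[1]/q[2]])
def res(p,cams,):
    r=[]
    for n in cams:
        k,u0,v0,L=S[n]
        for uv,bx,by,bz,m in L:
            w=world(p,np.array([bx,by+m*p[3]*1000,bz])/1000)
            r.append(proj(n,w)-((np.array(uv)+.5)/k-.5+[u0,v0]))
    return np.ravel(r)
if __name__=='__main__':
    for c in(['top'],['scene'],['top','scene']):
        s=least_squares(res,[.55,0,-.1,.06],args=(c,),loss='soft_l1');p=s.x
        print(c,p.round(4),np.sqrt(np.mean(s.fun**2)).round(2));print(res(p,c).reshape(-1,2).round(1).tolist())
    c,sn=np.cos(p[2]),np.sin(p[2])
    print('tare',world(p,[-.088,0,.052]),'lug',world(p,[.05,.064+p[3],.101]),'shut',world(p,[.05,.064,.101]),'xaxis',c,sn)
E
python3 fit.py
```

```text
['top'] [ 0.5774  0.0129 -0.1374  0.0455] 0.8
[[-0.2, -0.1], [0.2, -0.3], [0.5, -0.2], [-1.8, 0.8], [1.0, 1.9], [-0.4, 0.1], [-0.1, -0.4], [-0.4, -0.3], [-0.3, -0.4], [-0.1, 1.3], [1.2, -1.0]]
['scene'] [ 0.5752  0.0127 -0.1453  0.0464] 0.69
[[-0.2, -0.8], [-0.4, -1.0], [0.1, -0.6], [0.3, -1.1], [0.2, 0.8], [-0.5, -0.1], [-0.5, 0.6], [0.5, 1.6], [0.1, 0.5], [-0.3, -0.5], [1.3, -0.2]]
['top', 'scene'] [ 0.5765  0.0126 -0.1402  0.0457] 0.88
[[-0.1, 0.3], [0.3, 0.2], [0.5, 0.3], [-1.8, 1.2], [1.0, 2.5], [-0.0, 0.7], [0.1, 0.2], [-0.1, 0.0], [-0.2, -0.1], [-0.0, 1.8], [1.4, -0.5], [0.2, -0.4], [-0.1, -0.6], [0.3, -0.3], [0.6, -1.0], [0.2, 1.1], [-0.2, 0.5], [0.3, 1.0], [1.6, 1.9], [0.7, 0.9], [-0.1, -0.3], [1.6, -0.0]]
tare [0.48938503 0.02486059 0.052     ] lug [0.64136777 0.11424089 0.101     ] shut [0.63497498 0.06894651 0.101     ] xaxis 0.9901862997721439 -0.13975368239710179
```

The fit agrees to about 1 mm between the two cameras. I'll close the fingers, line the tool's y axis up with the scale's y, and travel to the left of the lug.

```bash
python3 -m inch '[[[-0.1,-0.05,0],[0,0,-0.025]],[[-0.2,-0.1,0],[0,0,-0.05]],[[-0.3,-0.15,0],[0,0,-0.075]],[[-0.4,-0.2,0],[0,0,-0.1]],[[-0.5,-0.25,0],[0,0,-0.125]],[[-0.6,-0.3,0],[0,0,-0.15]],[[-0.7,-0.35,0],[0,0,-0.175]],[[-0.8,-0.4,0],[0,0,-0.2]],[[-0.9,-0.45,0],[0,0,-0.23]],[[-1,-0.5,0],[0,0,-0.23]]]' 0 20
python3 -m inch '[[[-0.09,-0.07,0],[0,0,0]],[[-0.18,-0.14,0],[0,0,0]],[[-0.27,-0.21,0],[0,0,0]],[[-0.36,-0.28,0],[0,0,0]],[[-0.45,-0.35,0],[0,0,0]],[[-0.54,-0.42,0],[0,0,0]],[[-0.63,-0.49,0],[0,0,0]],[[-0.72,-0.56,0],[0,0,0]],[[-0.81,-0.63,0],[0,0,0]],[[-0.9,-0.7,0],[0,0,0]]]'
python3 -m inch '[[[-0.09,-0.07,0],[0,0,0]],[[-0.18,-0.14,0],[0,0,0]],[[-0.27,-0.21,0],[0,0,0]],[[-0.36,-0.28,0],[0,0,0]],[[-0.45,-0.35,0],[0,0,0]],[[-0.54,-0.42,0],[0,0,0]],[[-0.63,-0.49,0],[0,0,0]],[[-0.72,-0.56,0],[0,0,0]],[[-0.81,-0.63,0],[0,0,0]],[[-0.9,-0.7,0],[0,0,0]]]'
```

```text
clock: 1.1
position: [0.2611, 0.5292, 0.2309]
ee_rot: [0.07, 0.998, -0.0, -0.0]
ft_force: [-0.2, -0.5, 0.1]
grip_width: -0.001
grasp_force: 0.0
clock: 2.1
position: [0.3248, 0.4636, 0.2314]
ee_rot: [0.07, 0.998, 0.0, 0.0]
ft_force: [-0.4, 0.3, -0.1]
grip_width: 0.0
grasp_force: 0.0
clock: 3.1
position: [0.3883, 0.398, 0.2313]
ee_rot: [0.071, 0.998, 0.0, 0.0]
ft_force: [-0.1, 0.2, 0.1]
grip_width: 0.001
grasp_force: 0.0
```

```bash
for i in 1 2 3; do python3 -m inch '[[[-0.09,-0.07,0.03],[0,0,0]],[[-0.18,-0.14,0.06],[0,0,0]],[[-0.27,-0.21,0.09],[0,0,0]],[[-0.36,-0.28,0.12],[0,0,0]],[[-0.45,-0.35,0.15],[0,0,0]],[[-0.54,-0.42,0.18],[0,0,0]],[[-0.63,-0.49,0.21],[0,0,0]],[[-0.72,-0.56,0.24],[0,0,0]],[[-0.81,-0.63,0.27],[0,0,0]],[[-0.9,-0.7,0.3],[0,0,0]]]' | sed -n '2p;4p'; done
```

```text
position: [0.4517, 0.3324, 0.2071]
ft_force: [-0.4, 0.8, 0.2]
position: [0.5151, 0.2669, 0.1831]
ft_force: [-0.7, 0.1, 0.8]
position: [0.5785, 0.2013, 0.1591]
ft_force: [-0.3, 0.4, 0.5]
```

```bash
python3 -m inch '[[[-0.1,-0.06,0.05],[0,0,0]],[[-0.2,-0.12,0.1],[0,0,0]],[[-0.3,-0.18,0.15],[0,0,0]],[[-0.4,-0.24,0.2],[0,0,0]],[[-0.5,-0.3,0.25],[0,0,0]],[[-0.6,-0.36,0.3],[0,0,0]],[[-0.7,-0.42,0.35],[0,0,0]],[[-0.8,-0.48,0.35],[0,0,0]],[[-0.93,-0.55,0.35],[0,0,0]],[[-0.93,-0.55,0.35],[0,0,0]]]'
python3 - <<'E'
from workcell import manip
import cv2
a=manip.camera('scene')[120:280,240:440,::-1]
cv2.imwrite('pics/s1.png',cv2.resize(a,None,fx=3.7,fy=3.7,interpolation=cv2.INTER_CUBIC))
E
```

```text
clock: 7.1
position: [0.6467, 0.1459, 0.1315]
ee_rot: [0.072, 0.997, -0.0, 0.0]
ft_force: [-0.3, -1.5, -0.6]
grip_width: -0.001
grasp_force: 0.0
```

View pics/s1.png

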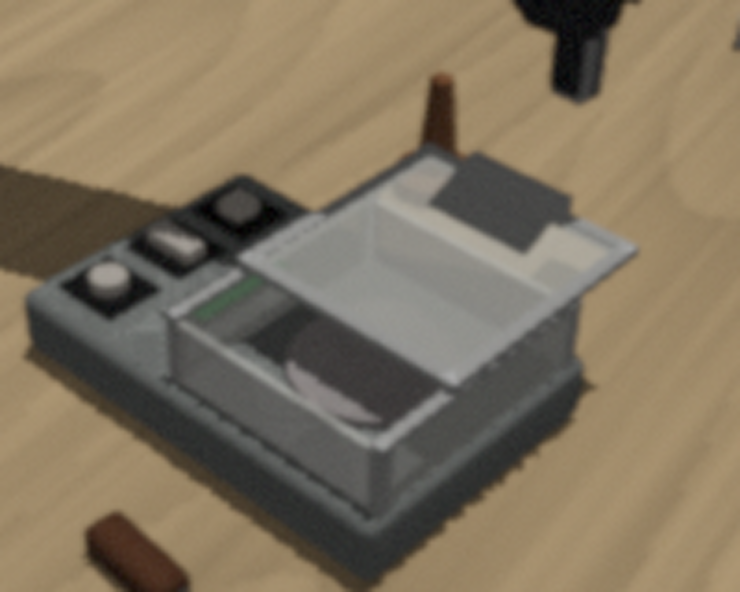

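The fingers, with tips at (577,95), are clear and to the left of the lug's upright face, which runs (475,155)–(570,195). Now I'll descend and start pushing.

```bash
python3 -m inch '[[[0,0,0.15],[0,0,0]],[[0,0,0.3],[0,0,0]],[[0,0,0.42],[0,0,0]],[[0,0,0.5],[0,0,0]],[[0,0,0.5],[0,0,0]],[[0,-0.1,0.5],[0,0,0]],[[0,-0.2,0.5],[0,0,0]],[[0,-0.3,0.5],[0,0,0]],[[0,-0.4,0.5],[0,0,0]],[[0,-0.5,0.5],[0,0,0]]]'
```

```text
clock: 8.15
position: [0.64, 0.1076, 0.0918]
ee_rot: [0.071, 0.998, 0.0, 0.0]
ft_force: [1.1, 2.3, 0.9]
grip_width: -0.0
grasp_force: 1.0
```

```bash
python3 -m inch '[[[0,-0.06,0],[0,0,0]],[[0,-0.12,0],[0,0,0]],[[0,-0.17,0],[0,0,0]],[[0,-0.2,0],[0,0,0]],[[0,-0.22,0],[0,0,0]],[[0,-0.23,0],[0,0,0]],[[0,-0.24,0],[0,0,0]],[[0,-0.25,0],[0,0,0]],[[0,-0.26,0],[0,0,0]],[[0,-0.27,0],[0,0,0]]]'
```

```text
clock: 9.15
position: [0.6367, 0.0868, 0.0912]
ee_rot: [0.07, 0.998, 0.0, -0.0]
ft_force: [0.6, 1.1, 2.3]
grip_width: -0.002
grasp_force: 0.9
```

```bash
python3 -m inch '[[[0,-0.01,0],[0,0,0]],[[0,-0.02,0],[0,0,0]],[[0,-0.03,0],[0,0,0]],[[0,-0.04,0],[0,0,0]],[[0,-0.05,0],[0,0,0]],[[0,-0.06,0],[0,0,0]],[[0,-0.07,0],[0,0,0]],[[0,-0.07,0],[0,0,0]],[[0,-0.07,0],[0,0,0]],[[0,-0.07,0],[0,0,0]]]'
python3 - <<'E'
from workcell import manip
import cv2,sys
a=manip.camera('scene')[120:280,240:440,::-1]
cv2.imwrite('pics/s2.png',cv2.resize(a,None,fx=3.7,fy=3.7,interpolation=cv2.INTER_CUBIC))
E
```

```text
clock: 10.15
position: [0.6359, 0.0812, 0.0913]
ee_rot: [0.071, 0.998, -0.0, -0.0]
ft_force: [0.8, 1.1, 1.1]
grip_width: 0.003
grasp_force: 0.7
```

View pics/s2.png

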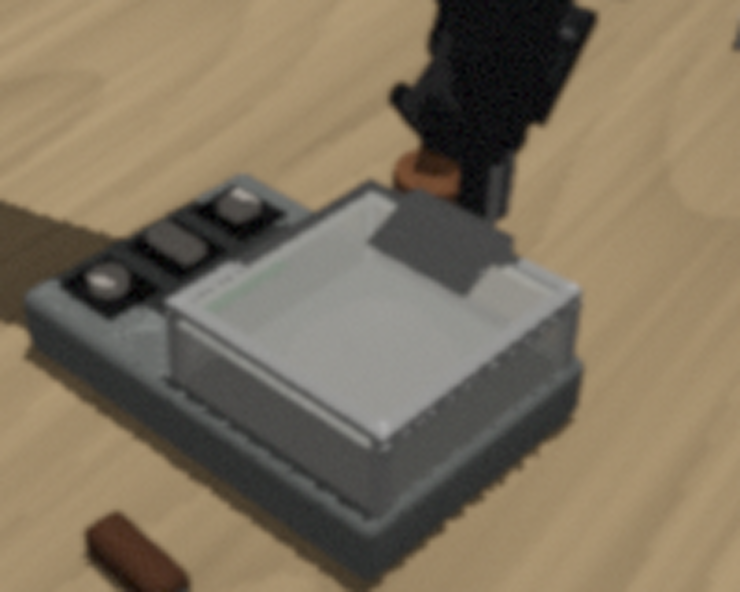

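The cover is nearly shut, with its near corner (380,435) almost over the shield corner. No end-stop force shows yet, so I'll keep pushing slowly until it rises.

```bash
python3 -m inch '[[[0,-0.01,0],[0,0,0]],[[0,-0.02,0],[0,0,0]],[[0,-0.03,0],[0,0,0]],[[0,-0.03,0],[0,0,0]],[[0,-0.04,0],[0,0,0]],[[0,-0.04,0],[0,0,0]],[[0,-0.05,0],[0,0,0]],[[0,-0.05,0],[0,0,0]],[[0,-0.05,0],[0,0,0]],[[0,-0.05,0],[0,0,0]]]'
```

```text
clock: 11.2
position: [0.6358, 0.0806, 0.0915]
ee_rot: [0.069, 0.998, 0.002, 0.001]
ft_force: [2.3, 10.1, -0.8]
grip_width: 0.002
grasp_force: 4.6
```

Force rose to 10 N with no further motion, so the cover is on its end stop. Next: back off, lift, and go over the tare key.

```bash
python3 -m inch '[[[0,0.1,0],[0,0,0]],[[0,0.2,0],[0,0,0]],[[0,0.2,-0.2],[0,0,0]],[[0,0.2,-0.4],[0,0,0]],[[0.1,0.1,-0.5],[0,0,0]],[[0.25,-0.05,-0.5],[0,0,0]],[[0.4,-0.2,-0.5],[0,0,0]],[[0.55,-0.35,-0.5],[0,0,0]],[[0.7,-0.45,-0.5],[0,0,0]],[[0.85,-0.55,-0.5],[0,0,0]]]'
python3 -m inch '[[[0.1,-0.1,0],[0,0,0]],[[0.25,-0.2,0],[0,0,0]],[[0.4,-0.25,0],[0,0,0]],[[0.55,-0.3,0],[0,0,0]],[[0.7,-0.34,0],[0,0,0]],[[0.8,-0.34,0],[0,0,0]],[[0.86,-0.34,0],[0,0,0]],[[0.86,-0.34,0],[0,0,0]],[[0.86,-0.34,0],[0,0,0]],[[0.86,-0.34,0],[0,0,0]]]'
python3 - <<'E'
from workcell import manip
import cv2,numpy as np
o=manip.get_obs()
d=np.array([.4894,.0249])-o['position'][:2]
print(o['clock'],o['position'],'dx,dy shares',(-.9902*d[0]+.1398*d[1])/.08,(.1398*d[0]+.9902*d[1])/.08)
a=manip.camera('scene')[120:280,240:440,::-1]
cv2.imwrite('pics/s3.png',cv2.resize(a,None,fx=3.7,fy=3.7,interpolation=cv2.INTER_CUBIC))
E
```

```text
clock: 12.2
position: [0.561, 0.0418, 0.1323]
ee_rot: [0.071, 0.997, 0.0, 0.0]
ft_force: [0.3, -0.7, -0.4]
grip_width: -0.005
grasp_force: 0.0
clock: 13.2
position: [0.4903, 0.0261, 0.1313]
ee_rot: [0.07, 0.998, -0.0, 0.0]
ft_force: [-0.0, 0.1, 0.3]
grip_width: -0.004
grasp_force: 0.0
13.2 [0.49030162 0.02608899 0.13131594] dx,dy shares 0.009082062950576543 -0.01629235271833219
```

View pics/s3.png

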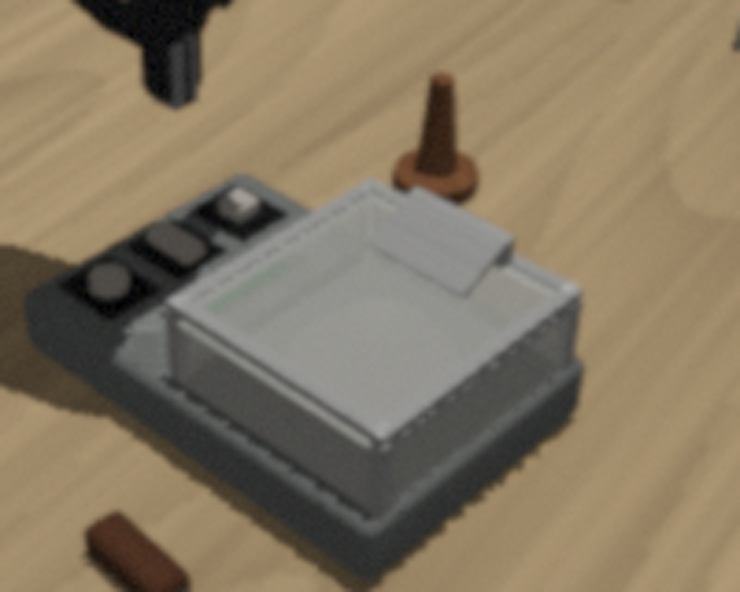

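The cover is shut and the fingers (170,100) are straight above the oblong key (172,245). I'll descend to just above it.

```bash
python3 -m inch '[[[0,-0.02,0.12],[0,0,0]],[[0,-0.02,0.25],[0,0,0]],[[0,-0.02,0.38],[0,0,0]],[[0,-0.02,0.5],[0,0,0]],[[0,-0.02,0.62],[0,0,0]],[[0,-0.02,0.74],[0,0,0]],[[0,-0.02,0.82],[0,0,0]],[[0,-0.02,0.88],[0,0,0]],[[0,-0.02,0.92],[0,0,0]],[[0,-0.02,0.92],[0,0,0]]]'
python3 -m inch '[[[0,0,0.01],[0,0,0]],[[0,0,0.02],[0,0,0]],[[0,0,0.03],[0,0,0]],[[0,0,0.04],[0,0,0]],[[0,0,0.05],[0,0,0]],[[0,0,0.06],[0,0,0]],[[0,0,0.07],[0,0,0]],[[0,0,0.08],[0,0,0]],[[0,0,0.09],[0,0,0]],[[0,0,0.1],[0,0,0]]]'
```

```text
clock: 14.25
position: [0.4896, 0.0245, 0.0574]
ee_rot: [0.071, 0.998, -0.0, -0.0]
ft_force: [-0.1, 0.7, -0.6]
grip_width: 0.002
grasp_force: 0.0
clock: 15.25
position: [0.4897, 0.0245, 0.0496]
ee_rot: [0.071, 0.998, 0.0, 0.0]
ft_force: [-0.9, 0.4, 0.9]
grip_width: -0.0
grasp_force: 0.5
```

```bash
python3 -m inch '[[[0,0,0.01],[0,0,0]],[[0,0,0.02],[0,0,0]],[[0,0,0.03],[0,0,0]],[[0,0,0.04],[0,0,0]],[[0,0,0.05],[0,0,0]],[[0,0,0.06],[0,0,0]],[[0,0,0.07],[0,0,0]],[[0,0,0.07],[0,0,0]],[[0,0,0.07],[0,0,0]],[[0,0,0.07],[0,0,0]]]'
```

```text
clock: 16.25
position: [0.4898, 0.0245, 0.0448]
ee_rot: [0.071, 0.998, 0.0, -0.0]
ft_force: [-5.6, 0.1, 13.9]
grip_width: -0.0
grasp_force: 7.0
```

13.9 N is well past the 4.2 N needed, so the key is bottomed. Release and withdraw.

```bash
python3 -m inch '[[[0,0,-0.05],[0,0,0]],[[0,0,-0.1],[0,0,0]],[[0,0,-0.2],[0,0,0]],[[0,0,-0.3],[0,0,0]],[[0,0,-0.42],[0,0,0]],[[0,0,-0.54],[0,0,0]],[[0,0,-0.66],[0,0,0]],[[0,0,-0.78],[0,0,0]],[[0,0,-0.9],[0,0,0]],[[0,0,-1],[0,0,0]]]'
python3 -m inch '[[[0,0,-0.1],[0,0,0]],[[0,0,-0.2],[0,0,0]],[[0,0,-0.3],[0,0,0]],[[0,0,-0.4],[0,0,0]],[[0,0,-0.5],[0,0,0]],[[0,0,-0.5],[0,0,0]],[[0,0,-0.5],[0,0,0]],[[0,0,-0.5],[0,0,0]],[[0,0,-0.5],[0,0,0]],[[0,0,-0.5],[0,0,0]]]'
python3 - <<'E'
from workcell import manip
import cv2,numpy as np
a=manip.camera('scene')[120:340,180:440,::-1]
cv2.imwrite('pics/s4.png',cv2.resize(a,None,fx=2.7,fy=2.7,interpolation=cv2.INTER_CUBIC))
E
```

```text
clock: 17.25
position: [0.4898, 0.0245, 0.1251]
ee_rot: [0.071, 0.998, 0.0, 0.0]
ft_force: [0.3, 0.0, 0.3]
grip_width: 0.001
grasp_force: 0.0
clock: 18.25
position: [0.4895, 0.0245, 0.1638]
ee_rot: [0.071, 0.998, -0.0, -0.0]
ft_force: [0.3, -0.5, 0.2]
grip_width: 0.0
grasp_force: 0.0
```

View pics/s4.png

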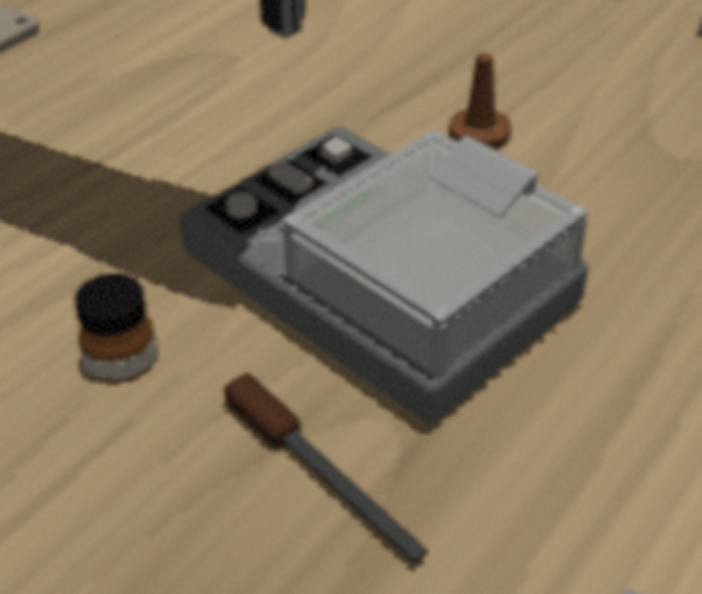

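The cover is shut, the keys (242,205), (290,178) and (337,150) look up, and the jar, cone and file are undisturbed. The fingers are clear.

```bash
python3 -c "
from workcell import manip
print(manip.hand_in())"
```

```text
the job is handed in; nothing more can be done
None
```

I pushed the draught cover shut to its end stop, pressed the tare key fully down at about 14 N and let it back up, then withdrew and handed the job in at about 18 s; the hand-in returned no verdict.

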